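# Close the cross-threaded cap on the green shop canister

### The arm

A 6-joint arm with a two-finger parallel gripper is mounted at the origin on the work surface. World frame = base frame: x ahead of the robot, y to its left, z up, the work surface at z = 0. Lengths are in m, angles in rad, forces in N, time in s.
With the tool pointing down it reaches from about 0.3 to 0.85 m from the base axis. Payload 5.4 kg.
Tool frame: the origin (TCP) lies midway between the tips of the shut fingers; the grasp point (between the pads) lies 19 mm behind it; z points along the fingers, y is the line along which they close (so a half turn about z gives the same grasp; the last joint's range is limited). The gripper opens to 85 mm and grips with 20 to 120 N. Pads are 22 mm wide; open, the fingers measure 114 mm over their backs; the gripper's body (76 mm by 85 mm) begins 54 mm behind the grasp point. The pads swing forward as they close: fully open they stand 13 mm farther back than shut.
Start: joints at [0.932, 0.158, 1.597, -0, 1.386, -0.21], TCP at [0.239, 0.523, 0.231] pointing down, gripper open.
Joint ranges: [-2.91, 2.91], [-0.94, 2.29], [0.18, 2.7], [-1.29, 4.43], [0.17, 2.64], [-3, 3]. Speed limits (rad/s): [2.57, 2.57, 3.14, 3.14, 3.14, 3.14].

### API

Orientations are given as a unit quaternion [w, x, y, z].
In Python, from bench import manip gives the robot as it stands.
- The arm moves only by the tool step_arm, never from a script. Its argument "motion" is a list of rows, each an object with "dp": the shift along the tool's x, y, z in m, a list of three; "roll": the turn about the tool's z in degrees; "grip": the opening, from 0 (shut) to 1 (fully open). In form: [{"dp": [x, y, z], "roll": roll, "grip": grip}, ...]. A call has 1 to 5 rows; each row is the pose to reach, as a shift and turn from the pose commanded when the call began, along the tool's axes at that moment; what a row does not reach only later rows make up. A row lasts 1/8 s, in which the tool goes at most 62.5 mm and 10.7 degrees, less where a joint would pass 70% of its speed; a pose out of reach is approached as far as the arm can. A call with a gripper value outside its range is refused whole. The fingers move at their own pace and stop on an object; "grip_force" is the grip in N (left out, the last holds). Time passes only in rows, so rows that repeat a pose let the fingers close. It gives the time, the measured TCP pose, the force, the opening and the grip force at its end, in the units of the state.
- manip.get_state(): the state, without advancing time (a new reading comes with each control period).
- manip.camera(name): name is "scene" or "side" or "wrist"; returns a dict with "image" (384x512x3 uint8, red, green, blue), "intrinsics" (3x3 intrinsics, pixels), "origin" and "rotation" of the camera in the world. Camera axes: x right, y down, z forward; pixel columns grow to the right and rows downward; lengths in m; the calibration is good to about 2 mm. A picture is of the moment at which its call begins. There is no depth.
- manip.job_done(): hands the job in; it is judged then, once.
The state is a dict: "time": time; "joint_positions": joint angles; "dq": joint speeds; "joint_efforts": joint torques, N m; "tcp_pos": TCP position; "eef_rot": TCP orientation; "wrist_force": force on the tool from outside, world axes, zero at the start; "ft_torque": the same for the moment, N m; "opening": finger opening in m; "grip_force": force on a finger pad.
Only numpy, scipy, OpenCV 4.12 (cv2) and the standard library are available. Lean on these libraries where they do the work, as an engineer would, in place of code of your own. Each camera call takes 0.05 s, during which the arm holds its last target. There are 200 camera calls.

### The job

The cap of the green canister on the shop counter is only sitting on top of its thread. Without lifting it off the neck, turn it backward (counter-clockwise seen from above) until its grip bar points to the white marks and let it drop into the thread start there, then screw it forward (clockwise) until the bar points to the red marks and it is fully down. Leave the spray bottle standing where it is and let go.

Things in the scene. Friction and masses are not known exactly. Their poses are not given: they have to be found in the camera images.
- cap_grip (a point): Centre of the orange grip bar on the green canister's loose cap (black ribbed disc 82 mm across, 27 mm high, about 70 g). Bar 60 mm long along x, 14 thick along y, 30 high: from the cap's flat top 15 mm below this point to 15 above. z up. Same after half a turn. At the start the cap rests on top of the thread, bar 50 to 85 degrees clockwise (from above) of the white marks; turns freely.
- canister: Green canister, fixed: 108 mm across, flat shoulder 100 mm up, pale label. Origin: centre of its underside, on the cap's axis, z up. Two red marks (closed) on the shoulder beside the cap, towards +x and -x. Bar centre above this origin: 165 mm at the start, 151 once dropped and when closed. A blue and a yellow one, closed and fixed, stand beside it in any order, 150 mm or more apart.
- white_mark (a point): One of two white marks (thread start) on the green canister's shoulder, 70 degrees counter-clockwise from above of the red ones; 47 mm from the axis, 101 mm up; the other is opposite. With the bar within 15 degrees of them the cap can sink 14 mm (lower it). Then it screws clockwise 70 degrees to red at that height; the thread's slot narrows from 5 to 1.5 mm of play above the lugs, holding the cap down; firm stop 5 degrees past red.
- spray: Bystander: a loose clear spray bottle 60 mm across, 156 mm high, black head, white band, standing upright at the robot's left. Origin: centre of its underside, z up.
There are look-alikes about, which are no part of the job. There is more than one size of the part that bears cap_grip; the job needs the smallest.

How it is judged:
On the way:
1. the cap has dropped into the thread start, its bar turned back to the white marks (z of cap_grip in the frame of canister below 0.157 m and angle between the x axis of cap_grip and the x axis of canister, either way round above 0.82 rad), for 0.1 s.
At the end, for the whole second after the job is handed in: The cap is screwed down on the green canister: its bar within 12 degrees of the red marks, level within 7 degrees, its centre within 10 mm of the canister's axis and the bar's centre no more than 154 mm above the canister's underside; the spray bottle stands within 30 mm of where it was (z of cap_grip in the frame of canister between 0.14 and 0.154 m and horizontal distance between cap_grip and canister below 0.01 m and angle between the x axis of cap_grip and the x axis of canister, either way round below 0.21 rad and angle between cap_grip's own z axis and vertical below 0.12 rad and distance of spray from where it was at the start of the episode below 0.03 m and angle between spray's own z axis and vertical below 0.2 rad); the robot touches nothing.
It fails at once if the cap is lifted off the neck (z of cap_grip in the frame of canister above 0.18 m).
It fails at once if the spray bottle is knocked over (angle between spray's own z axis and vertical above 0.6 rad).
It also fails if it takes over 45 s, if anything falls off the work surface, if the arm or the gripper's body presses on something with over 40 N, if the wrist force passes 120 N, or if a joint passes its speed limit or range.

## Working session

There is one attempt and no reset: what is moved stays moved. The work goes in short steps, Python scripts to look and compute and a tool call to move; the robot and the scene stay as the last step left them, time stands still between calls to the robot, and variables do not carry over. Pictures are saved under pics/ and viewed, at most 10 in all, crops included, and the job is handed in when it is done.

Besides the shell and the picture viewer there is one more tool, called after ">>>" as name([rows], argument=value, ...), one row to a line, values as JSON. step_arm: Moves the arm, as the interface text tells. Its arguments: {"type":"object","properties":{"motion":{"type":"array"},"grip_force":{"type":"number"}},"required":["motion"]}

```bash
mkdir -p pics; cat > h.py <<'E'
import numpy as np, cv2
from bench import manip
def snap(n,f):
    c=manip.camera(n); cv2.imwrite('pics/'+f,cv2.cvtColor(c['image'],cv2.COLOR_RGB2BGR))
    np.savez('pics/'+f+'.npz',**{k:np.array(c[k]) for k in('image','intrinsics','origin','rotation')}); return c
def ray(f,u,v,z):
    c=np.load('pics/'+f+'.npz'); d=c['rotation']@np.linalg.inv(c['intrinsics'])@np.array([u,v,1.])
    o=c['origin']; return o+d*(z-o[2])/d[2]
E
python3 - <<'E'
from h import *
a=snap('scene','a.png');b=snap('side','b.png');w=snap('wrist','w.png')
im=np.hstack([cv2.imread('pics/'+f) for f in('a.png','b.png')])
cv2.imwrite('pics/ab.png',np.vstack([cv2.resize(im,(800,300))]))
for c in(a,b,w): print(c['origin'],c['rotation'].round(2).tolist(),c['intrinsics'][0])
print(manip.get_state())
E
```

```text
[ 1.00255442 -0.38922504  0.65777492] [-0.39, 0.83, 0.36, -0.17] [364.15956746   0.         252.6766276 ]
[ 0.20151144 -0.91473533  1.08884176] [-0.39, 0.91, -0.15, 0.06] [497.63227566   0.         256.29213973]
[0.17674819 0.55102327 0.37203687] [0.12, 0.83, 0.54, 0.07] [287.60963668   0.         259.57430305]
{'time': 0.15, 'joint_positions': array([ 9.31911775e-01,  1.58905066e-01,  1.59793060e+00,  1.18700731e-05,
        1.38617232e+00, -2.10093809e-01]), 'dq': array([-0.00210628, -0.00243109, -0.00294412, -0.00123501,  0.00124881,
        0.00146258]), 'joint_efforts': array([-7.17751263e-04, -3.96377313e+01, -3.31785464e+01, -2.02196102e-04,
        5.44853654e-03,  3.54577764e-05]), 'tcp_pos': array([0.23880785, 0.52257101, 0.23054882]), 'eef_rot': array([-2.96772237e-04,  2.12757697e-01,  9.77104734e-01, -6.42458749e-04]), 'wrist_force': array([-0.31100408,  0.80614092, -0.11682405]), 'ft_torque': array([-0.00640036, -0.00591042, -0.0317    ]), 'grip_force': 0.0, 'opening': 0.08557891263762105}
```

View pics/a.png

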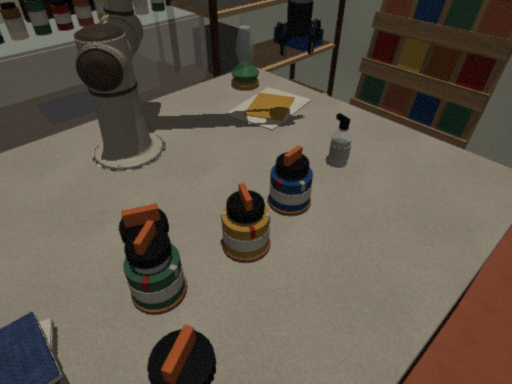

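View pics/b.png

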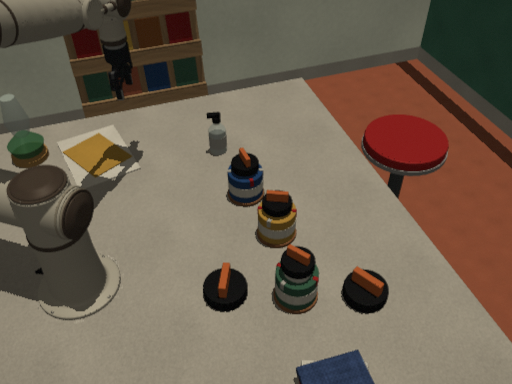

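The green canister is at scene (157,265), with its bar at about (152,236). In the side view it is at (297,280), with its bar at about (299,257). Two loose look-alike caps lie on the counter. The spray stands by the blue one, at side (218,137).

```bash
python3 - <<'E'
from h import *
print(ray('a.png',152,236,.165),ray('b.png',299,257,.165))
print('spray',ray('b.png',218,152,0),ray('a.png',339,164,0))
print('blue',ray('b.png',245,158,.151),'yellow',ray('b.png',277,198,.151))
A=cv2.imread('pics/a.png')[190:315,95:220];B=cv2.imread('pics/b.png')[235:315,255:335]
cv2.imwrite('pics/c.png',np.hstack([cv2.resize(A,(400,400),interpolation=3),cv2.resize(B,(400,400),interpolation=3)]))
E
```

```text
Traceback (most recent call last):
  File "h.py", line 7, in ray
    c=np.load('pics/'+f+'.npz'); d=c['rotation']@np.linalg.inv(c['intrinsics'])@np.array([u,v,1.])
                                   ~~~~~~~~~~~~~^~~~~~~~~~~~~~~~~~~~~~~~~~~~~~~
ValueError: matmul: Input operand 1 has a mismatch in its core dimension 0, with gufunc signature (n?,k),(k,m?)->(n?,m?) (size 3 is different from 4)
```

Rotation is a quaternion.

```bash
sed -i "s/d=c\['rotation'\]@/d=R.from_quat(np.roll(c['rotation'],-1)).as_matrix()@/; 1a from scipy.spatial.transform import Rotation as R" h.py; python3 - <<'E'
from h import *
print(ray('a.png',152,236,.165),ray('b.png',299,257,.165))
print('spray',ray('b.png',218,152,0),ray('a.png',339,164,0))
print('blue',ray('b.png',245,158,.151),'yellow',ray('b.png',277,198,.151))
A=cv2.imread('pics/a.png')[190:315,95:220];B=cv2.imread('pics/b.png')[235:315,255:335]
cv2.imwrite('pics/c.png',np.hstack([cv2.resize(A,(400,400),interpolation=3),cv2.resize(B,(400,400),interpolation=3)]))
E
```

```text
[ 0.539132  -0.2084525  0.165    ] [ 0.53220472 -0.22812949  0.165     ]
spray [0.50283487 0.42378308 0.        ] [0.51650335 0.43306609 0.        ]
blue [0.52912925 0.18402186 0.151     ] yellow [ 0.5589006  -0.00779119  0.151     ]
```

View pics/c.png

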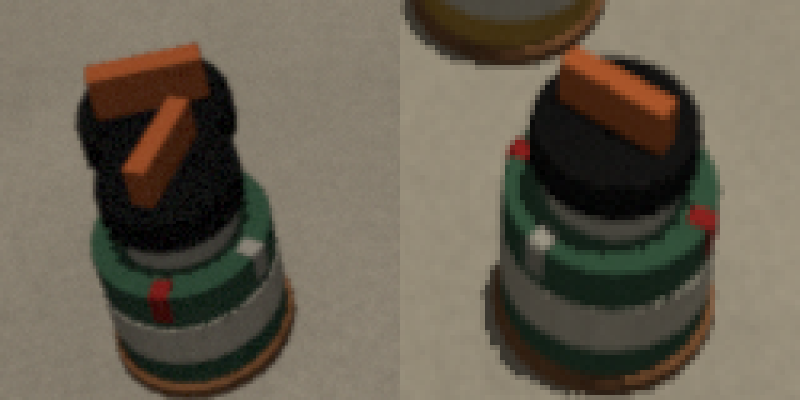

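The crop shows the canister with bar, red marks and white mark resolved: red at side (278.6,264.8) and (315.6,278.2), white at (283.2,282.6). Next I compute axis and angles.

```bash
python3 - <<'E'
from h import *
def p(f,u,v,z): return ray(f,u,v,z)[:2]
def ang(d): return np.degrees(np.arctan2(d[1],d[0]))
for f,l in(('b.png',[(288.4,246.4),(309.8,255)]),('a.png',[(151.3,221.3),(136.6,243.1)])):
    q=[p(f,*x,.18) for x in l]; print('bar',(q[0]+q[1])/2,np.linalg.norm(q[0]-q[1]),ang(q[1]-q[0]))
r1=p('b.png',278.6,264.8,.101);r2=p('b.png',315.6,278.2,.101);c=(r1+r2)/2
print('red',c,np.linalg.norm(r1-r2),ang(r2-r1))
w=p('b.png',283.2,282.6,.101);print('white',w,np.linalg.norm(w-c),ang(w-c))
for n,x in(('red',(145.3,280)),('white',(173.1,267.2))):
    q=p('a.png',*x,.101);print(n,q,np.linalg.norm(q-c),ang(q-c))
s=manip.get_state();M=R.from_quat(np.roll(s['eef_rot'],-1)).as_matrix();print(M.round(3),M.T@(np.r_[c,.23]-s['tcp_pos']))
E
```

```text
bar [ 0.53416513 -0.22146751] 0.05581064899620837 -47.42455342521493
bar [ 0.53466998 -0.21884143] 0.05575056576220998 -57.84818024461178
red [ 0.53274096 -0.2212226 ] 0.0984732509366046 -44.00494641606333
white [ 0.48866217 -0.24178693] 0.0486398121606315 -154.98926925647103
red [ 0.56681201 -0.25223414] 0.04607116741240906 -42.30852490295194
white [ 0.57716787 -0.19843632] 0.04992959780907252 27.153002412180744
[[-0.909  0.416 -0.001]
 [ 0.416  0.909 -0.001]
 [ 0.    -0.001 -1.   ]] [-0.57657263 -0.55424599  0.00113791]
```

>>> step_arm([
  {"dp": [-0.043,-0.041,-0.01],"roll": 0,"grip": 1},
  {"dp": [-0.086,-0.082,-0.02],"roll": 0,"grip": 1},
  {"dp": [-0.129,-0.123,-0.03],"roll": 0,"grip": 1},
  {"dp": [-0.172,-0.164,-0.04],"roll": 0,"grip": 1},
  {"dp": [-0.215,-0.206,-0.05],"roll": 0,"grip": 1},
])

```text
time: 0.78
tcp_pos: [0.3492, 0.2444, 0.2814]
eef_rot: [0.0, 0.213, 0.977, 0.0]
wrist_force: [-0.4, -0.3, 0.6]
opening: 0.0855
grip_force: 0.0
```

>>> step_arm([
  {"dp": [-0.043,-0.041,0],"roll": 0,"grip": 1},
  {"dp": [-0.086,-0.082,0],"roll": 0,"grip": 1},
  {"dp": [-0.129,-0.123,0],"roll": 0,"grip": 1},
  {"dp": [-0.172,-0.164,0],"roll": 0,"grip": 1},
  {"dp": [-0.215,-0.206,0],"roll": 0,"grip": 1},
])

```text
time: 1.4
tcp_pos: [0.4591, -0.0325, 0.2812]
eef_rot: [0.0, 0.213, 0.977, 0.0]
wrist_force: [0.5, 0.1, -0.1]
opening: 0.0852
grip_force: 0.0
```

>>> step_arm([
  {"dp": [-0.043,-0.041,0],"roll": 9,"grip": 1},
  {"dp": [-0.086,-0.082,0],"roll": 18,"grip": 1},
  {"dp": [-0.129,-0.123,0],"roll": 27,"grip": 1},
  {"dp": [-0.147,-0.141,0],"roll": 27,"grip": 1},
  {"dp": [-0.147,-0.141,0],"roll": 27,"grip": 1},
])

```text
time: 2.02
tcp_pos: [0.5338, -0.2213, 0.2804]
eef_rot: [-0.001, 0.436, 0.9, 0.0]
wrist_force: [-0.2, 0.8, 0.4]
opening: 0.0858
grip_force: 0.0
```

```bash
python3 - <<'E'
from h import *
w=snap('wrist','w2.png');cv2.imwrite('pics/w2b.png',cv2.resize(cv2.imread('pics/w2.png'),(800,600),interpolation=3))
s=manip.get_state();print(s['time'],s['tcp_pos'],s['joint_positions'],w['origin'])
M=R.from_quat(np.roll(s['eef_rot'],-1)).as_matrix();print(M.round(3))
E
```

```text
2.075 [ 0.53362947 -0.21996405  0.28063339] [-6.00409263e-01  1.36154462e-01  1.52451505e+00  3.18107098e-04
  1.48253448e+00 -1.27032828e+00] [ 0.49183383 -0.16753674  0.42209468]
[[-0.621  0.784 -0.001]
 [ 0.784  0.621  0.001]
 [ 0.002 -0.    -1.   ]]
```

View pics/w2b.png

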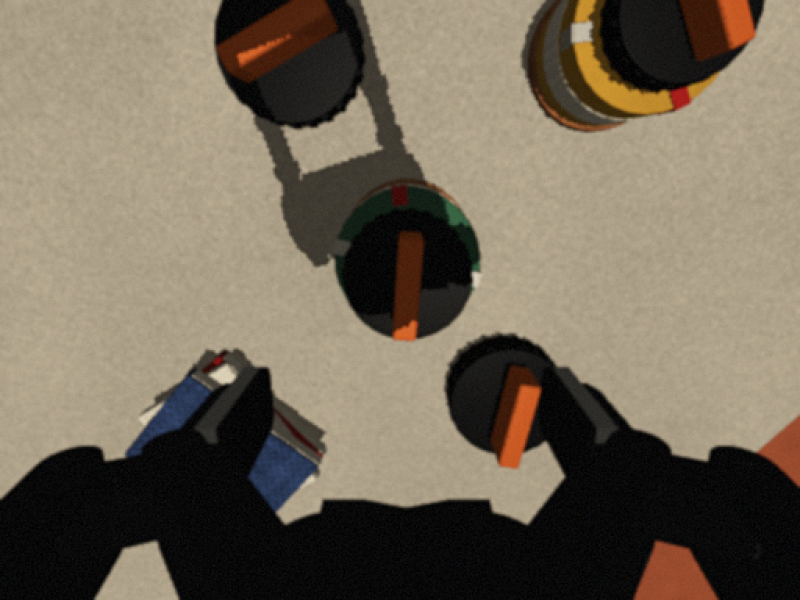

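The wrist view shows the green canister in the centre, bar running from (411,234) to (404,338), red mark at (400,195), white marks at (342,248) and (476,280).

```bash
python3 - <<'E'
from h import *
k=.64
def p(u,v,z): return ray('w2.png',u*k,v*k,z)[:2]
def ang(d): return np.degrees(np.arctan2(d[1],d[0]))
a=p(411,234,.18)
for v in(320,339):
    b=p(404,v,.18);print((a+b)/2,np.linalg.norm(a-b),ang(b-a))
w1,w2=p(342,248,.101),p(476,280,.101);c=(w1+w2)/2;print(c,np.linalg.norm(w1-w2),ang(w2-w1))
r=p(400,195,.101);print(r,np.linalg.norm(r-c),ang(r-c))
for z in(.137,.15):print('cap',z,p(340,265,z),p(474,265,z),np.linalg.norm(p(340,265,z)-p(474,265,z)))
E
```

```text
[ 0.52892878 -0.21340977] 0.049130378675907915 -56.105751094441764
[ 0.53251013 -0.21794438] 0.06065930962710501 -55.26699771049571
[ 0.53579435 -0.21914818] 0.10051966099254644 24.696241681009816
[ 0.49983884 -0.18476806] 0.049747275968826034 136.28311354880702
cap 0.137 [ 0.49586684 -0.24178907] [ 0.5638585  -0.18794703] 0.08672849114595167
cap 0.15 [ 0.49568294 -0.23840325] [ 0.56057425 -0.18701634] 0.08277376857470019
```

>>> step_arm([
  {"dp": [0,0,0.04],"roll": 3.5,"grip": 1},
  {"dp": [0,0,0.08],"roll": 3.5,"grip": 1},
  {"dp": [0,0,0.11],"roll": 3.5,"grip": 1},
  {"dp": [0,0,0.124],"roll": 3.5,"grip": 1},
  {"dp": [0,0,0.124],"roll": 3.5,"grip": 0.5},
], grip_force=25)

```text
time: 2.7
tcp_pos: [0.5336, -0.2189, 0.157]
eef_rot: [-0.001, 0.462, 0.887, 0.0]
wrist_force: [-0.1, 0.3, 0.6]
opening: 0.0698
grip_force: 0.0
```

>>> step_arm([
  {"dp": [0,0,0],"roll": 0,"grip": 0.3},
  {"dp": [0,0,0],"roll": 0,"grip": 0},
  {"dp": [0,0,0],"roll": 0,"grip": 0},
  {"dp": [0,0,0],"roll": 0,"grip": 0},
  {"dp": [0,0,0],"roll": 0,"grip": 0},
], grip_force=25)

```text
time: 3.32
tcp_pos: [0.5344, -0.2202, 0.1582]
eef_rot: [0.001, 0.462, 0.887, -0.0]
wrist_force: [-1.2, 1.1, 6.4]
opening: 0.0137
grip_force: 29.6
```

>>> step_arm([
  {"dp": [0,0,0],"roll": 0,"grip": 0},
  {"dp": [0,0,0],"roll": 0,"grip": 0},
], grip_force=25)

```text
time: 3.58
tcp_pos: [0.5344, -0.2202, 0.1583]
eef_rot: [0.001, 0.462, 0.887, -0.0]
wrist_force: [-0.8, 1.1, 5.8]
opening: 0.0132
grip_force: 29.6
```

>>> step_arm([
  {"dp": [0,0,0],"roll": -8,"grip": 0},
  {"dp": [0,0,0],"roll": -16,"grip": 0},
  {"dp": [0,0,0],"roll": -24,"grip": 0},
  {"dp": [0,0,0],"roll": -32,"grip": 0},
  {"dp": [0,0,0],"roll": -40,"grip": 0},
])

```text
time: 4.2
tcp_pos: [0.5346, -0.2203, 0.1582]
eef_rot: [0.001, 0.129, 0.992, -0.0]
wrist_force: [0.3, 0.2, 4.8]
opening: 0.0134
grip_force: 29.6
```

>>> step_arm([
  {"dp": [0,0,0],"roll": -8,"grip": 0},
  {"dp": [0,0,0],"roll": -16,"grip": 0},
  {"dp": [0,0,0],"roll": -24,"grip": 0},
  {"dp": [0,0,0],"roll": -32,"grip": 0},
  {"dp": [0,0,0],"roll": -40,"grip": 0},
])

```text
time: 4.82
tcp_pos: [0.5335, -0.2197, 0.1566]
eef_rot: [-0.0, -0.218, 0.976, 0.0]
wrist_force: [-0.1, -0.4, -1.3]
opening: 0.0134
grip_force: 28.7
```

```bash
python3 - <<'E'
from h import *
s=manip.get_state();print(s)
M=R.from_quat(np.roll(s['eef_rot'],-1)).as_matrix();print(np.degrees(np.arctan2(M[1,0],M[0,0])))
snap('side','d.png');A=cv2.imread('pics/d.png')[215:315,235:335]
snap('scene','e.png');B=cv2.imread('pics/e.png')[190:315,95:220]
cv2.imwrite('pics/f.png',np.hstack([cv2.resize(x,(400,400),interpolation=3) for x in(A,B)]))
E
```

```text
{'time': 4.825, 'joint_positions': array([-5.99932428e-01,  2.31062701e-01,  1.66588071e+00, -6.49141233e-05,
        1.24595224e+00, -2.61036309e+00]), 'dq': array([-8.11279398e-04,  2.83882751e-03,  4.42209745e-03, -4.37306072e-04,
       -1.13754643e-03, -1.10790888e+00]), 'joint_efforts': array([ 8.89603689e-03, -4.15258956e+01, -3.21006095e+01, -4.48504588e-04,
       -4.60559429e-03,  1.16825055e+00]), 'tcp_pos': array([ 0.53348481, -0.21967892,  0.1565522 ]), 'eef_rot': array([-4.67064323e-04, -2.18061276e-01,  9.75934862e-01,  4.55242631e-04]), 'wrist_force': array([-0.09611264, -0.43376593, -1.29432346]), 'ft_torque': array([ 0.03516922, -0.02316696, -0.01315342]), 'grip_force': 28.730937838554382, 'opening': 0.013391476994918224}
-154.80959643252007
```

View pics/f.png

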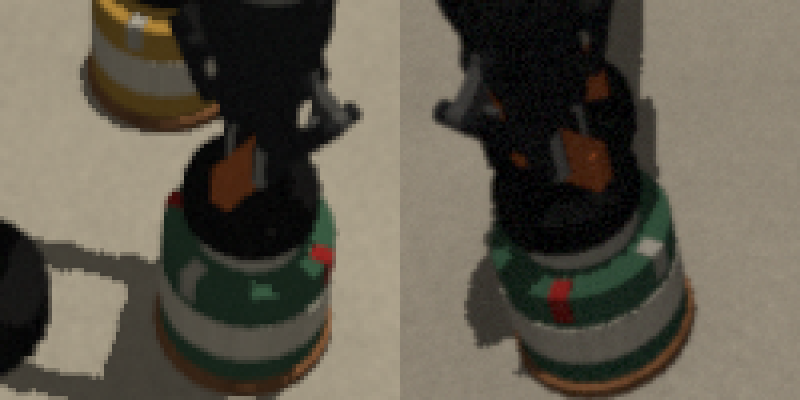

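The bar now points along the white mark (side crop (190,275), scene crop (650,245)), and the upward support force has vanished. I lower it.

>>> step_arm([
  {"dp": [0,0,0.003],"roll": 0,"grip": 0},
  {"dp": [0,0,0.006],"roll": 0,"grip": 0},
  {"dp": [0,0,0.009],"roll": 0,"grip": 0},
  {"dp": [0,0,0.012],"roll": 0,"grip": 0},
  {"dp": [0,0,0.013],"roll": 0,"grip": 0},
])

```text
time: 5.55
tcp_pos: [0.5338, -0.2198, 0.1442]
eef_rot: [-0.0, -0.216, 0.976, 0.0]
wrist_force: [-1.7, 1.2, 3.3]
opening: 0.0134
grip_force: 29.3
```

>>> step_arm([
  {"dp": [0,0,0.001],"roll": 0,"grip": 0},
  {"dp": [0,0,0.002],"roll": 0,"grip": 0},
])

```text
time: 5.8
tcp_pos: [0.534, -0.22, 0.1442]
eef_rot: [-0.0, -0.216, 0.976, -0.0]
wrist_force: [-7.1, 3.8, 15.6]
opening: 0.0134
grip_force: 30.9
```

>>> step_arm([
  {"dp": [0,0,-0.001],"roll": 5,"grip": 0},
  {"dp": [0,0,-0.001],"roll": 12,"grip": 0},
  {"dp": [0,0,-0.001],"roll": 20,"grip": 0},
  {"dp": [0,0,-0.001],"roll": 28,"grip": 0},
  {"dp": [0,0,-0.001],"roll": 36,"grip": 0},
])

```text
time: 6.42
tcp_pos: [0.5346, -0.2205, 0.1443]
eef_rot: [0.001, 0.099, 0.995, -0.001]
wrist_force: [-0.4, 0.4, 2.8]
opening: 0.0134
grip_force: 29.2
```

>>> step_arm([
  {"dp": [0,0,0],"roll": 8,"grip": 0},
  {"dp": [0,0,0],"roll": 16,"grip": 0},
  {"dp": [0,0,0],"roll": 24,"grip": 0},
  {"dp": [0,0,0],"roll": 30,"grip": 0},
  {"dp": [0,0,0],"roll": 33,"grip": 0},
])

```text
time: 7.05
tcp_pos: [0.5345, -0.2205, 0.1442]
eef_rot: [0.001, 0.376, 0.927, -0.0]
wrist_force: [-1.1, -0.6, 3.2]
opening: 0.0132
grip_force: 29.2
```

```bash
python3 - <<'E'
from h import *
s=manip.get_state();M=R.from_quat(np.roll(s['eef_rot'],-1)).as_matrix();print(np.degrees(np.arctan2(M[1,0],M[0,0])),s['ft_torque'],s['tcp_pos'],s['wrist_force'])
E
```

```text
135.81031019100323 [0.04817233 0.0202154  0.02671364] [ 0.53454001 -0.22054055  0.14424437] [-1.14535286 -0.57957408  3.1695977 ]
```

>>> step_arm([
  {"dp": [0,0,0],"roll": 0,"grip": 0.2},
  {"dp": [0,0,0],"roll": 0,"grip": 0.5},
  {"dp": [0,0,0],"roll": 0,"grip": 0.8},
  {"dp": [0,0,0],"roll": 0,"grip": 1},
  {"dp": [0,0,0],"roll": 0,"grip": 1},
])

```text
time: 7.68
tcp_pos: [0.5339, -0.2199, 0.1433]
eef_rot: [-0.0, 0.375, 0.927, 0.0]
wrist_force: [-0.4, -0.3, -0.2]
opening: 0.0854
grip_force: 0.0
```

>>> step_arm([
  {"dp": [0,0,-0.02],"roll": 0,"grip": 1},
  {"dp": [0,0,-0.05],"roll": 0,"grip": 1},
  {"dp": [0,0,-0.1],"roll": 0,"grip": 1},
  {"dp": [0,0,-0.14],"roll": 0,"grip": 1},
  {"dp": [0,0,-0.14],"roll": 0,"grip": 1},
])

```text
time: 8.3
tcp_pos: [0.5357, -0.221, 0.2879]
eef_rot: [0.004, 0.375, 0.927, -0.001]
wrist_force: [-0.2, 0.4, -0.1]
opening: 0.0852
grip_force: 0.0
```

```bash
python3 - <<'E'
from h import *
snap('side','g.png');A=cv2.imread('pics/g.png')[235:315,255:335]
snap('wrist','w3.png');B=cv2.imread('pics/w3.png')[70:250,165:345]
cv2.imwrite('pics/k.png',np.hstack([cv2.resize(x,(400,400),interpolation=3) for x in(A,B)]))
E
```

```text
(no output)
```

View pics/k.png

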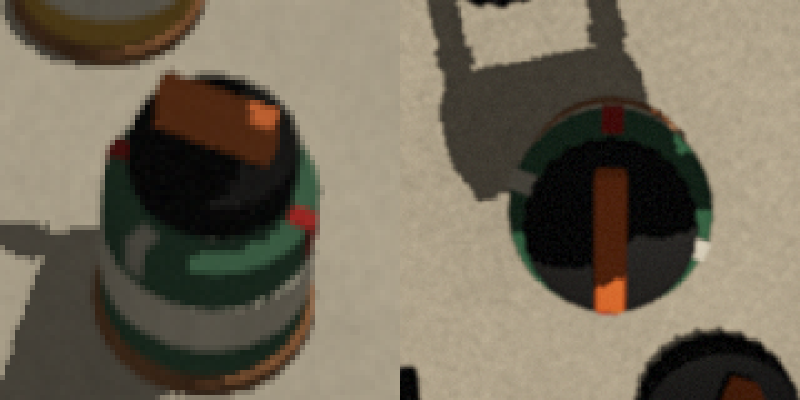

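The cap is down, with no neck visible below it. The bar at wrist crop (612,240) lines up with the red mark at (612,120), and the gripper is clear.

```bash
python3 -c "
from bench import manip
print(manip.job_done())"
```

```text
the job is handed in; nothing more can be done
None
```

The green canister's cap was turned back to the white marks, dropped 14 mm into the thread, screwed clockwise to the red marks and released. The arm stayed clear of the spray bottle. I handed the job in at about 8 s; no verdict came back.

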